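# Turn a dry paint sample tag over through the twisted guide

## Task

The wood-grained paint sample tag on the little sloping rest is dry and its bare back has to be done next. Pick it up by its handle, stand it up disc down, and feed it disc first into the slot on top of the twisted wire guide, facing so that it comes out below turned over: lying on the slide against the stop, painted face down and bare back up. Let go of it, and do not push the jar, the bottle or the knife about.

Things in the scene. Friction and masses are not known exactly. Their poses are not given: they have to be found in the camera images.
- tag: Sample tag, aluminium, about 18 g, 5 mm thick, lollipop shape: disc 36 mm across and a straight handle 8 mm wide ending 50 mm from the disc's centre. Origin: disc's centre, mid-thickness. x runs along the handle to its end, y across it, z out of the painted (brown wood-grained) face; the back is bare metal. Starts face up on the rest, sloping 35 degrees, handle end high.
- handle_end (a point): The end of the tag's handle, on the tag's x axis, 50 mm from the disc's centre. The handle sticks out free beyond the rest's board, with room under it.
- rest: Fixed light-wood rest under the tag. Origin under its middle, z up. Base 80 x 70 x 10 mm. A board 46 mm wide rises at 35 degrees towards +x and carries the disc only (it ends 13 mm past the disc's centre); a lip at its low end stands 4 mm above the tag's mid-plane. The disc's centre is 45 mm above the table.
- turner: Turner's plywood base, fixed, 170 x 110 x 8 mm. Origin on the table, nominally under the slot; z up, x from the slide's low end to the back. On it stand the wire guide, slide and deck. The guide is clamped on by hand: it and its slot sit anywhere up to 10 mm off along x, either way (not along y, not turned). This shift is not reported: look for the slot or feel for it with the disc's edge.
- deck (a point): Point 270 mm over the turner's origin: deck top and nominal slot middle (true slot up to 10 mm off along the turner's x). Level aluminium deck 64 (x) by 101 (y) by 4 mm, its one through slot 41 mm long along y, 9.5 mm wide along x. Nothing stands above the deck; two 8 mm posts hold it at y = +-45 mm. Axes as the turner's.
- guide_mid (a point): Point 180 mm over the turner's origin, halfway down the guide of ten steel wires: straight for 16 mm under the deck, then twisting half a turn about the vertical. A tag let go upright in the slot, handle up, falls through by its weight. Entered with its painted face towards the turner's -x it ends face down; with its face to +x it ends face up.
- catch (a point): Point 45 mm in front (-x) of the turner's origin and 30 mm up: where the disc's centre lies, within 15 mm, when the tag rests. Below the guide a sheet slide bends forward to -x, sloping about 42 degrees between cheeks under a wire hood, and ends at an upright stop about 55 mm in front of the slot.
- jar: Bystander: closed amber glass jar with steel lid, diameter 52 mm, 55 mm high, loose; origin under its centre.
- bottle: Bystander: closed yellow plastic bottle, diameter 54 mm, 140 mm high, loose; origin under its centre.
- cutter: Bystander: steel utility knife lying flat, about 130 x 24 x 18 mm, loose; origin under its centre, x along it.

How it is judged:
By the outcome, as a careful person would: the job done as asked, in the order asked, and still so for the second after the job is handed in, with the robot touching nothing.
It also fails if it takes over 64 s, if anything falls off the work surface, if the arm or the gripper's body presses on something with over 40 N, if the wrist force passes 120 N, or if a joint passes its speed limit or range.

## Robot

A 6-joint arm with a two-finger parallel gripper is mounted at the origin on the work surface. World frame = base frame: x ahead of the robot, y to its left, z up, the work surface at z = 0. Lengths are in mm, angles in rad, forces in N, time in s.
With the tool pointing down it reaches from about 300 to 775 mm from the base axis. Payload 14.6 kg.
Tool frame: the origin (TCP) lies midway between the tips of the shut fingers; the grasp point (between the pads) lies 19 mm behind it (pinch_z is the distance from the TCP to the grasp point, in mm); z points along the fingers, y is the direction in which the jaws open and shut (so a half turn about z gives the same grasp; the last joint's range is limited). The gripper opens to 94 mm and grips with 3 to 60 N. Pads are 16 mm wide; open, the fingers measure 119 mm over their backs; the gripper's body (75 mm by 177 mm) begins 78 mm behind the grasp point.
Start: joints at [1.12, 0.3, 1.521, -0, 1.321, -0.067], TCP at [205.942, 509.977, 205.446] pointing down, gripper open.
Joint ranges: [-3.03, 3.03], [-0.79, 2.21], [0.23, 2.52], [-1.04, 4.18], [0, 3.07], [-2.55, 2.55]. Speed limits (rad/s): [2.22, 2.22, 2.57, 3.14, 3.14, 3.14].

## Interface

Orientations are given as [roll, pitch, yaw] about the fixed x, y, z axes, in that order (R = Rz(yaw) Ry(pitch) Rx(roll)).
In Python, from cell import read_state, camera, sign_off, pinch_z gives the robot as it stands. The module is installed in compiled form; this text tells all that it offers.
- The arm moves only by the tool servo_tool, never from a script. Its argument "series" is a list of rows, each a list of 6 numbers: the shift along the tool's x, y, z in cm, then the turn, a rotation vector about the tool's x, y, z in rad. In form: [[tx, ty, tz, rx, ry, rz], ...]. A call has exactly 10 rows; each row is the pose to reach, as a shift and turn from the pose commanded when the call began, along the tool's axes at that moment; what a row does not reach only later rows make up. A row lasts 1/12 s, in which the tool goes at most 41.7 mm and 7.16 degrees, less where a joint would pass 70% of its speed; a pose out of reach is approached as far as the arm can. A call with a gripper value outside its range is refused whole. "gripper" is the finger opening in cm, from 0 to 9.4, set as the call begins (left out, the last holds). The fingers move at their own pace and stop on an object; "grip_force" is the grip in N (left out, the last holds). Time passes only in rows, so rows that repeat a pose let the fingers close, or fill a call up. It gives the time, the measured TCP pose, the force and the opening at its end, in the units of the state.
- read_state(): the state, without advancing time (a new reading comes with each control period).
- camera(name): name is "side" or "top" or "wrist"; returns a dict with "pixels" (400x640x3 uint8, red, green, blue), "fx", "fy", "cx", "cy" (pixels), "pose" (4x4, takes a point from camera to world coordinates); the wrist camera has in their place "mount" (4x4, takes a point from camera to tool coordinates, whose origin is the TCP and whose axes are the flange's). Camera axes: x right, y down, z forward; pixel columns grow to the right and rows downward; lengths in mm; the calibration is good to about 2 mm. A picture is of the moment at which its call begins: read the wrist's pose just before it. There is no depth.
- sign_off(): hands the job in, once; it reports no verdict.
The state is a dict: "clock": time; "joints": joint angles; "qd": joint speeds; "effort": joint torques, N m; "eef_pos": TCP position; "eef_rot": TCP orientation; "wrist_force": force on the tool from outside, world axes, zero at the start; "moment": the same for the moment, N m; "finger_gap": finger opening in mm.
Only numpy, scipy, OpenCV 4.12 (cv2) and the standard library are available. Lean on these libraries where they do the work, as an engineer would, in place of code of your own. Each camera call takes 0.05 s, during which the arm holds its last target.

## Working session

There is one attempt and no reset: what is moved stays moved. The work goes in short steps, Python scripts to look and compute and a tool call to move; the robot and the scene stay as the last step left them, time stands still between calls to the robot, and variables do not carry over. Pictures are saved under pics/ and viewed, and the job is handed in when it is done.

Besides the shell and the picture viewer there is one more tool, called after ">>>" as name(argument=value, ...) on one line, values as JSON. servo_tool: Moves the arm, as the interface text tells. Its arguments: {"type":"object","properties":{"series":{"type":"array"},"gripper":{"type":"number"},"grip_force":{"type":"number"}},"required":["series"]}

```bash
mkdir -p pics; cat > h.py <<'E'
import numpy as np,cv2,json
from cell import read_state,camera,pinch_z
from scipy.spatial.transform import Rotation as R
def T(s):
    M=np.eye(4);M[:3,:3]=R.from_euler('xyz',s['eef_rot']).as_matrix();M[:3,3]=s['eef_pos'];return M
def snap(name,fn):
    s=read_state();c=camera(name)
    P=c['pose'] if 'pose' in c else T(s)@np.array(c['mount'])
    cv2.imwrite('pics/'+fn+'.png',c['pixels'][:,:,::-1])
    np.savez('pics/'+fn+'.npz',P=P,K=[c['fx'],c['fy'],c['cx'],c['cy']],px=c['pixels'])
    return c,np.array(P)
def load(fn):
    d=np.load('pics/'+fn+'.npz');return d['P'],d['K'],d['px']
def ray(fn,u,v):
    P,K,_=load(fn);d=P[:3,:3]@np.array([(u-K[2])/K[0],(v-K[3])/K[1],1]);return P[:3,3],d/np.linalg.norm(d)
def onz(fn,u,v,z):
    o,d=ray(fn,u,v);return o+d*(z-o[2])/d[2]
def two(a,b):
    o1,d1=ray(*a);o2,d2=ray(*b)
    t=np.linalg.lstsq(np.array([d1,-d2]).T,o2-o1,rcond=None)[0]
    p,q=o1+t[0]*d1,o2+t[1]*d2;return (p+q)/2,np.linalg.norm(p-q)
def proj(fn,p):
    P,K,_=load(fn);c=np.linalg.inv(P)@np.append(p,1);return K[0]*c[0]/c[2]+K[2],K[1]*c[1]/c[2]+K[3]
E
python3 - <<'E'
from h import *
print(read_state(),pinch_z)
for n in ('side','top','wrist'):
    c,P=snap(n,n+'0');print(n,np.round(P,3).tolist(),c['fx'],c['cx'],c['cy'])
    if n=='wrist':print(c['mount'])
E
```

```text
{'clock': 0.0, 'joints': array([ 1.12045789e+00,  3.00460329e-01,  1.52160275e+00, -3.91262924e-05,
        1.32071000e+00, -6.66311513e-02]), 'qd': array([ 0.00231891,  0.0009162 , -0.00180102,  0.00147905, -0.00021533,
        0.00118155]), 'effort': array([ 2.31990671e-03, -5.31812668e+01, -3.52729547e+01,  7.09124445e-02,
        2.44874088e-02, -1.19656715e-04]), 'eef_pos': array([205.80636762, 509.74579116, 204.88307663]), 'eef_rot': array([-3.14041232e+00, -4.07813186e-05,  2.75789505e+00]), 'wrist_force': array([-0.22900641, -0.0723933 ,  0.04057594]), 'moment': array([0.03688684, 0.01145572, 0.00990979]), 'finger_gap': 93.79036697028953} 18.8
side [[0.767, -0.305, 0.565, 39.483], [-0.642, -0.394, 0.658, -697.314], [0.022, -0.867, -0.498, 670.584], [0.0, 0.0, 0.0, 1.0]] 414.92157079007075 321.58875773424523 198.269151575535
top [[-0.006, -0.99, 0.14, 460.209], [-1.0, 0.006, 0.002, -19.801], [-0.003, -0.14, -0.99, 1283.582], [0.0, 0.0, 0.0, 1.0]] 424.0578242042876 315.48871687041424 203.35298719760084
wrist [[0.375, 0.896, 0.239, 136.456], [0.927, -0.362, -0.097, 537.927], [-0.0, 0.258, -0.966, 384.808], [0.0, 0.0, 0.0, 1.0]] 349.0826514999464 322.0125133593668 198.98463962988743
[[-2.86129442e-04 -9.66032653e-01 -2.58419876e-01  7.48807563e+01]
 [ 9.99999778e-01 -4.31926986e-04  5.07415281e-04 -7.00192073e-02]
 [-6.01798248e-04 -2.58419674e-01  9.66032562e-01 -1.79862065e+02]
 [ 0.00000000e+00  0.00000000e+00  0.00000000e+00  1.00000000e+00]]
```

View pics/side0.png

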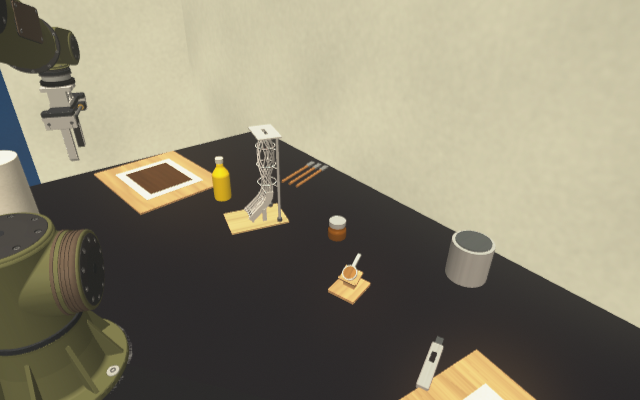

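View pics/top0.png

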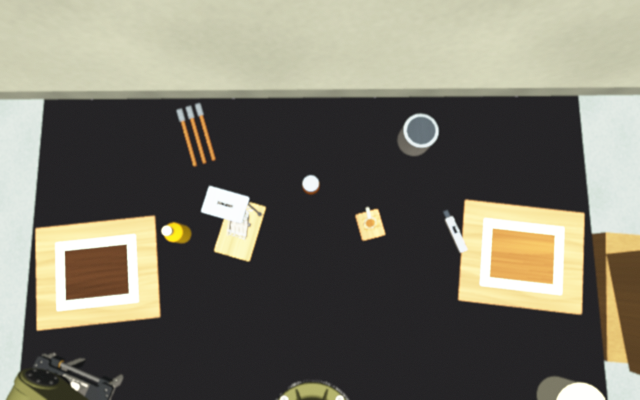

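View pics/wrist0.png

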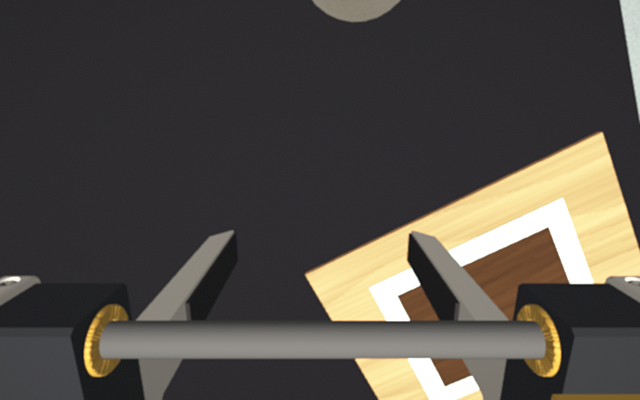

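The side view shows the turner near (262,175) and the rest near (350,285). In the top view the deck is at (225,204), the rest at (370,224), the bottle at (177,233), the jar at (311,184) and the knife at (455,230). I'll zoom in on these.

```bash
python3 - <<'E'
from h import *
a=load('top0')[2][165:275,190:300][:,:,::-1];b=load('top0')[2][195:250,345:400][:,:,::-1]
c=load('side0')[2][110:240,210:350][:,:,::-1];d=load('side0')[2][245:310,320:385][:,:,::-1]
z=lambda i:cv2.resize(i,(400,300) if 0 else (int(i.shape[1]*300/i.shape[0]),300),interpolation=cv2.INTER_CUBIC)
r1=np.hstack([z(a),z(b)]);r2=np.hstack([z(c),z(d)])
w=max(r1.shape[1],r2.shape[1])
f=lambda r:np.pad(r,((0,0),(0,w-r.shape[1]),(0,0)))
cv2.imwrite('pics/z0.png',np.vstack([f(r1),f(r2)]))
# rest: top-view colour center at base top z=10
print('rest',onz('top0',370,224,10),'deck',onz('top0',225,204,270),onz('top0',225,204,270))
for n,u,v,zz in[('jar',311,184,55),('bottle',170,231,140),('cut',455,230,18)]:print(n,onz('top0',u,v,zz))
E
```

```text
rest [ 576.91679934 -180.47658082   10.        ] deck [603.74897362 201.22456575 270.        ] [603.74897362 201.22456575 270.        ]
jar [692.05006684  -3.94142105  55.        ]
bottle [549.44514351 376.51167976 140.        ]
cut [ 556.62346815 -432.60458507   18.        ]
```

View pics/z0.png

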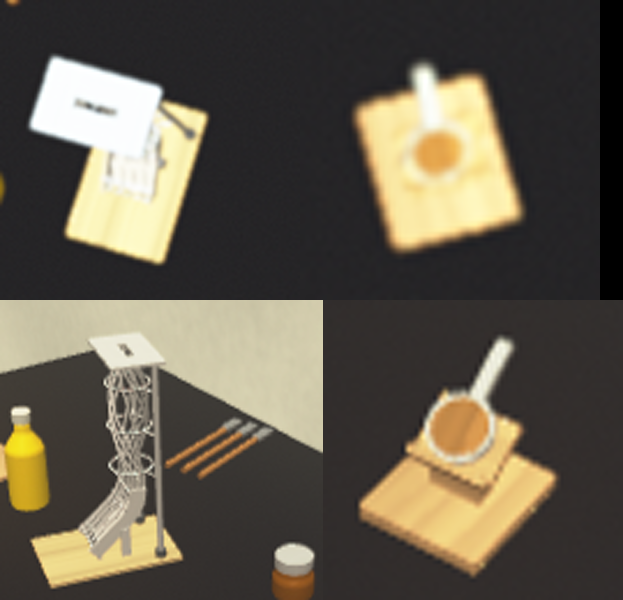

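The tag's handle points away from the robot and slightly left. The slide faces the robot. I'll measure the directions and positions from both views.

```bash
python3 - <<'E'
from h import *
px=load('top0')[2]
def comp(m,u,v):
    n,l,s,c=cv2.connectedComponentsWithStats(m.astype(np.uint8));
    k=l[v,u];return (l==k).astype(np.uint8),s[k]
hsv=cv2.cvtColor(px,cv2.COLOR_RGB2HSV)
# deck: white
m=(hsv[...,1]<45)&(hsv[...,2]>190); 
k=np.zeros_like(m);k[180:225,195:252]=1
mm=cv2.morphologyEx((m&k).astype(np.uint8),cv2.MORPH_CLOSE,np.ones((5,5)));mm=cv2.morphologyEx(mm,cv2.MORPH_OPEN,np.ones((7,7)))
cs=max(cv2.findContours(mm,0,1)[0],key=cv2.contourArea)
b=cv2.boxPoints(cv2.minAreaRect(cs));W=np.array([onz('top0',u,v,270)[:2] for u,v in b]);print('deck',b.round(1).tolist(),W.round(1).tolist(),'mid',W.mean(0))
print([ (np.linalg.norm(W[i]-W[i-1]).round(1),np.degrees(np.arctan2(*(W[i]-W[i-1])[::-1])).round(1)) for i in range(4)])
# dark slot
g=px.sum(2).astype(int)
ys,xs=np.where(g[196:212,215:235]<450);print('slot px',xs.mean()+215,ys.mean()+196,onz('top0',xs.mean()+215,ys.mean()+196,270))
# turner base & rest base
for n,(a,b_,c,d),z in(('base',(195,265,200,275),8),('rest',(200,245,350,390),10)):
    m=((hsv[...,1]>60)&(hsv[...,2]>150));k=np.zeros_like(m);k[a:b_,c:d]=1
    cs=max(cv2.findContours((m&k).astype(np.uint8),0,1)[0],key=cv2.contourArea)
    b=cv2.boxPoints(cv2.minAreaRect(cs));W=np.array([onz('top0',u,v,z)[:2] for u,v in b]);print(n,b.round(1).tolist(),W.round(1).tolist(),'mid',W.mean(0))
    print([ (np.linalg.norm(W[i]-W[i-1]).round(1),np.degrees(np.arctan2(*(W[i]-W[i-1])[::-1])).round(1)) for i in range(4)])
# tag: zoom coords z0: disc center (437,152) of crop b scale 300/55 ; handle end(424,66); side disc (460,428-300), end (505,343-300) crop d scale 300/65
tx=lambda u,v:('top0',345+(u-300)*55/300-.5,195+v*55/300-.5)
sx=lambda u,v:('side0',320+(u-323)*65/300-.5,245+(v-300)*65/300-.5)
c,e=two(tx(437,152),sx(460,428));h,e2=two(tx(424,66),sx(505,343));print('tag',c,e,h,e2,np.linalg.norm(h-c),np.degrees(np.arctan2(h[1]-c[1],h[0]-c[0])))
E
```

```text
deck [[199.3000030517578, 215.8000030517578], [208.10000610351562, 185.1999969482422], [254.3000030517578, 198.39999389648438], [245.60000610351562, 229.0]] [[575.4, 262.3], [650.2, 243.5], [617.0, 130.6], [542.9, 150.5]] mid [596.40868605 196.70989549]
[(np.float64(116.5), np.float64(73.8)), (np.float64(77.1), np.float64(-14.2)), (np.float64(117.7), np.float64(-106.4)), (np.float64(76.7), np.float64(165.0))]
slot px 224.72727272727272 204.1818181818182 [603.30974695 201.87307459 270.        ]
base [[212.89999389648438, 251.10000610351562], [229.60000610351562, 195.39999389648438], [265.8999938964844, 206.3000030517578], [249.1999969482422, 262.0]] [[498.8, 291.2], [667.3, 245.0], [633.1, 133.9], [465.9, 181.9]] mid [566.2686864  213.01418892]
[(np.float64(114.2), np.float64(73.2)), (np.float64(174.7), np.float64(-15.3)), (np.float64(116.3), np.float64(-107.1)), (np.float64(174.0), np.float64(164.0))]
rest [[354.20001220703125, 214.39999389648438], [377.6000061035156, 207.6999969482422], [385.29998779296875, 234.60000610351562], [361.8999938964844, 241.3000030517578]] [[606.4, -133.6], [626.3, -204.7], [544.7, -225.7], [525.1, -155.1]] mid [ 575.6329537  -179.77616686]
[(np.float64(84.1), np.float64(14.8)), (np.float64(73.9), np.float64(-74.4)), (np.float64(84.3), np.float64(-165.6)), (np.float64(73.2), np.float64(105.5))]
tag [ 578.24117347 -174.74977448   46.69239048] 0.2888895003922309 [ 619.76787076 -164.38378016   74.17362891] 3.8615535002368624 50.86392524186749 14.015880027325245
```

```bash
python3 - <<'E'
from h import *
s=read_state();q=s['joints']
def fk(q,s4,s6):return R.from_euler('z',q[0])*R.from_euler('y',q[1]+q[2])*R.from_euler('z',s4*q[3])*R.from_euler('y',q[4])*R.from_euler('z',s6*q[5])
Rt=R.from_euler('xyz',s['eef_rot'])
off=(fk(q,1,1).inv()*Rt);print(off.as_euler('xyz')) 
def tool(yaw,out): # tilt outward angle
    x=np.array([np.cos(yaw)*np.cos(out),np.sin(yaw)*np.cos(out),np.sin(out)]);z=np.array([np.cos(yaw)*np.sin(out),np.sin(yaw)*np.sin(out),-np.cos(out)])
    return R.from_matrix(np.array([x,np.cross(z,x),z]).T)
for s6 in(1,-1):
  o=fk(q,1,s6).inv()*Rt
  for name,j1,a,yaw,out in(('pick',-.264,1.85,.258,-.4),('pick',-.264,1.85,.258,-.26),('ins',.32,1.6,-.27,.56),('ins',.32,1.8,-.27,.56),('ins',.32,1.7,-.27,.7),('ins',.32,1.7,-.27,.96)):
    M=(R.from_euler('y',-a)*R.from_euler('z',-j1)*tool(yaw,out)*R.from_euler('z',-o.as_euler('xyz')[2]))
    e=M.as_euler('ZYZ');print(s6,name,out,e.round(2))
E
```

```text
[0.         0.         1.57079633]
1 pick -0.4 [-0.2   1.64  1.07]
1 pick -0.26 [-0.13  1.52  1.07]
1 ins 0.56 [-0.34  1.09  2.25]
1 ins 0.56 [-0.39  0.9   2.34]
1 ins 0.7 [-0.48  0.89  2.36]
1 ins 0.96 [-0.76  0.72  2.55]
-1 pick -0.4 [-0.2   1.64  1.2 ]
-1 pick -0.26 [-0.13  1.52  1.2 ]
-1 ins 0.56 [-0.34  1.09  2.38]
-1 ins 0.56 [-0.39  0.9   2.47]
-1 ins 0.7 [-0.48  0.89  2.49]
-1 ins 0.96 [-0.76  0.72  2.69]
```

```bash
cat >> h.py <<'E'
def tool(yaw,out):
    x=np.array([np.cos(yaw)*np.cos(out),np.sin(yaw)*np.cos(out),np.sin(out)]);z=np.array([np.cos(yaw)*np.sin(out),np.sin(yaw)*np.sin(out),-np.cos(out)])
    return np.array([x,np.cross(z,x),z]).T
def plan(p,yaw,out):
    "TCP target p -> shift cm and rotvec in present tool axes"
    s=read_state();M=T(s);A=M[:3,:3]
    t=A.T@(np.array(p)-M[:3,3])/10; r=R.from_matrix(A.T@tool(yaw,out)).as_rotvec()
    print('plan',t.round(2).tolist(),r.round(3).tolist(),'t=%.1f'%s['clock'],s['joints'].round(2))
E
python3 - <<'E'
from h import *
# hover: TCP 110 above handle
plan([600,-170,190],.258,-.25)
E
```

```text
plan [-62.0, -48.27, 1.54] [0.312, -0.103, 2.483] t=0.1 [ 1.12  0.3   1.52 -0.    1.32 -0.07]
```

>>> servo_tool(series=[[-62,-48.3,1.5,0.31,-0.1,2.48],[-62,-48.3,1.5,0.31,-0.1,2.48],[-62,-48.3,1.5,0.31,-0.1,2.48],[-62,-48.3,1.5,0.31,-0.1,2.48],[-62,-48.3,1.5,0.31,-0.1,2.48],[-62,-48.3,1.5,0.31,-0.1,2.48],[-62,-48.3,1.5,0.31,-0.1,2.48],[-62,-48.3,1.5,0.31,-0.1,2.48],[-62,-48.3,1.5,0.31,-0.1,2.48],[-62,-48.3,1.5,0.31,-0.1,2.48]], gripper=4, grip_force=25)

```text
clock: 0.98
eef_pos: [415.3, 147.6, 197.5]
eef_rot: [-3.05, 0.123, 1.516]
wrist_force: [0.6, -0.0, -0.1]
finger_gap: 40.4
```

```bash
python3 - <<'E'
from h import *
plan([600,-170,190],.258,-.25)
print(read_state()['eef_pos'])
E
```

```text
plan [-30.36, 20.52, 2.66] [0.154, -0.053, 1.238] t=1.0 [ 0.31  0.15  1.74 -0.08  1.39  0.39]
[415.28038293 147.57711491 197.52778347]
```

>>> servo_tool(series=[[-30.4,20.5,2.7,0.15,-0.05,1.24],[-30.4,20.5,2.7,0.15,-0.05,1.24],[-30.4,20.5,2.7,0.15,-0.05,1.24],[-30.4,20.5,2.7,0.15,-0.05,1.24],[-30.4,20.5,2.7,0.15,-0.05,1.24],[-30.4,20.5,2.7,0.15,-0.05,1.24],[-30.4,20.5,2.7,0.15,-0.05,1.24],[-30.4,20.5,2.7,0.15,-0.05,1.24],[-30.4,20.5,2.7,0.15,-0.05,1.24],[-30.4,20.5,2.7,0.15,-0.05,1.24]])

```text
clock: 1.82
eef_pos: [601.9, -172.4, 187.4]
eef_rot: [3.14, 0.247, 0.252]
wrist_force: [-0.7, -1.0, -0.3]
finger_gap: 39.9
```

```bash
python3 - <<'E'
from h import *
plan([600,-170,190],.258,-.25)
snap('wrist','w1')
E
```

```text
plan [-0.19, -0.28, -0.22] [0.0, -0.003, -0.006] t=1.8 [-0.28  0.63  1.11 -0.13  1.62  1.04]
```

View pics/w1.png

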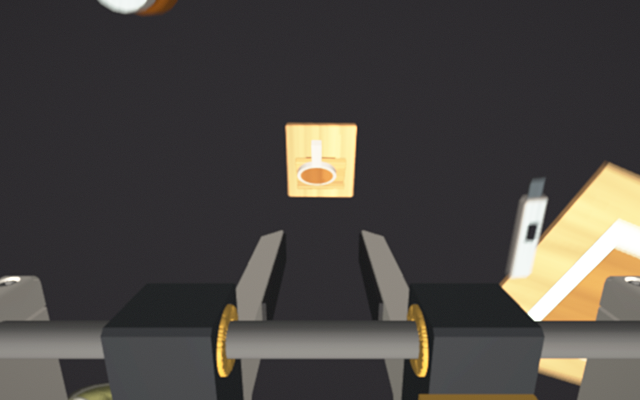

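The rest, seen from near above, is at (321,160). The disc centre is at (316,175) and the handle end at (316,141).

```bash
python3 - <<'E'
from h import *
px=load('w1')[2];a=px[115:205,275:365]
cv2.imwrite('pics/w1z.png',cv2.resize(a[:,:,::-1],(540,540),interpolation=cv2.INTER_CUBIC))
h=cv2.cvtColor(px,cv2.COLOR_RGB2HSV);m=(h[...,1]<60)&(h[...,2]>150);k=np.zeros_like(m);k[130:190,300:335]=1;m&=k
for r in range(136,190,2):
    x=np.where(m[r])[0];print(r,(x.min(),x.max(),len(x)) if len(x) else '')
c=onz('w1',316.5,175,45);e=onz('w1',316.5,141,73.7);print(c,e,np.linalg.norm(e-c),np.degrees(np.arctan2(e[1]-c[1],e[0]-c[0])))
E
```

```text
136 
138 
140 (np.int64(312), np.int64(320), 9)
142 (np.int64(311), np.int64(321), 11)
144 (np.int64(311), np.int64(321), 11)
146 (np.int64(311), np.int64(321), 11)
148 (np.int64(311), np.int64(321), 11)
150 (np.int64(311), np.int64(321), 11)
152 (np.int64(311), np.int64(321), 11)
154 (np.int64(311), np.int64(321), 11)
156 (np.int64(311), np.int64(321), 11)
158 (np.int64(312), np.int64(321), 10)
160 (np.int64(312), np.int64(321), 10)
162 (np.int64(307), np.int64(325), 19)
164 (np.int64(303), np.int64(329), 27)
166 (np.int64(301), np.int64(332), 32)
168 (np.int64(300), np.int64(333), 20)
170 (np.int64(300), np.int64(334), 10)
172 (np.int64(300), np.int64(334), 5)
174 (np.int64(300), np.int64(334), 3)
176 (np.int64(300), np.int64(334), 3)
178 (np.int64(300), np.int64(334), 4)
180 (np.int64(300), np.int64(333), 8)
182 (np.int64(303), np.int64(330), 9)
184 (np.int64(309), np.int64(324), 11)
186 
188 
[ 577.67167444 -173.44067533   45.        ] [ 620.35719074 -163.16914056   73.7       ] 52.452337678541106 13.530009787907497
```

View pics/w1z.png

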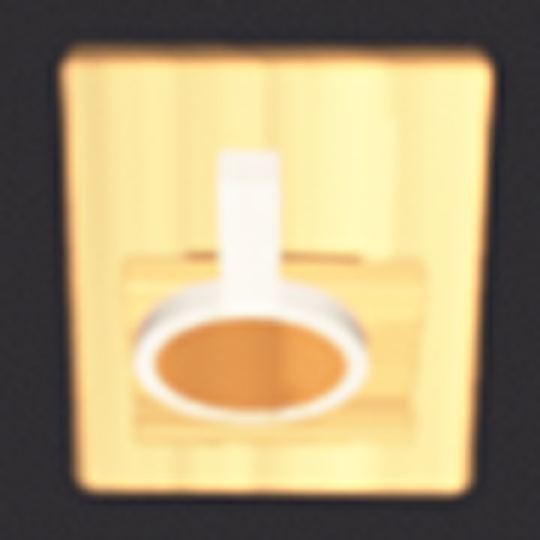

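```bash
python3 - <<'E'
from h import *
plan([626.5,-161.5,107],.245,-.4)
plan([604,-167.3,51.7],.245,-.4)
E
```

```text
plan [4.55, -0.25, 7.15] [0.002, -0.152, -0.002] t=1.9 [-0.28  0.62  1.12 -0.13  1.62  1.05]
plan [3.65, -0.24, 13.08] [0.002, -0.152, -0.002] t=1.9 [-0.28  0.62  1.12 -0.13  1.62  1.05]
```

>>> servo_tool(series=[[2.3,-0.2,3.6,0,-0.08,0],[4.5,-0.25,7.1,0,-0.15,0],[4.5,-0.25,7.1,0,-0.15,0],[4.5,-0.25,7.1,0,-0.15,0],[4.5,-0.25,7.1,0,-0.15,0],[4.5,-0.25,7.1,0,-0.15,0],[4.5,-0.25,7.1,0,-0.15,0],[4.5,-0.25,7.1,0,-0.15,0],[4.5,-0.25,7.1,0,-0.15,0],[4.5,-0.25,7.1,0,-0.15,0]])

```text
clock: 2.7
eef_pos: [626.1, -158.3, 110.9]
eef_rot: [3.14, 0.393, 0.262]
wrist_force: [0.7, -0.3, 0.0]
finger_gap: 40.0
```

```bash
python3 - <<'E'
from h import *
plan([604,-167.3,51.7],.245,-.4)
snap('wrist','w2')
E
```

```text
plan [0.08, 0.28, 6.38] [0.009, -0.007, 0.016] t=2.7 [-0.23  0.83  0.99 -0.18  1.68  1.09]
```

View pics/w2.png

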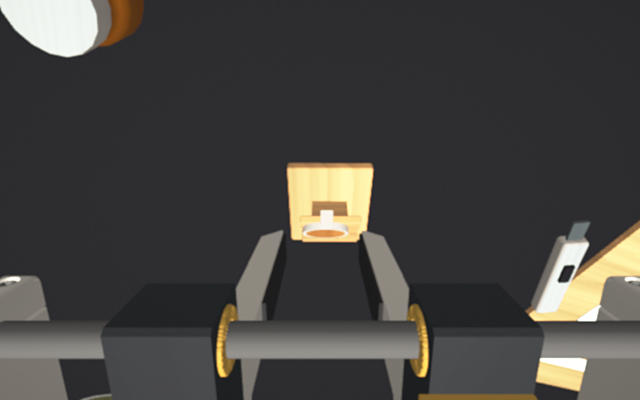

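```bash
python3 - <<'E'
from h import *
P=lambda p:np.round(proj('w2',p),1)
c=np.array([577.5,-174,45]);u=np.array([np.cos(.6109)*np.cos(.245),np.cos(.6109)*np.sin(.245),np.sin(.6109)])
print(P(c),P(c+50*u),P(c+42*u))
px=load('w2')[2];cv2.imwrite('pics/w2z.png',cv2.resize(px[155:250,270:385][:,:,::-1],(690,570),interpolation=cv2.INTER_CUBIC))
E
```

```text
[325.  232.1] [326.8 216.1] [326.5 219.1]
```

View pics/w2z.png

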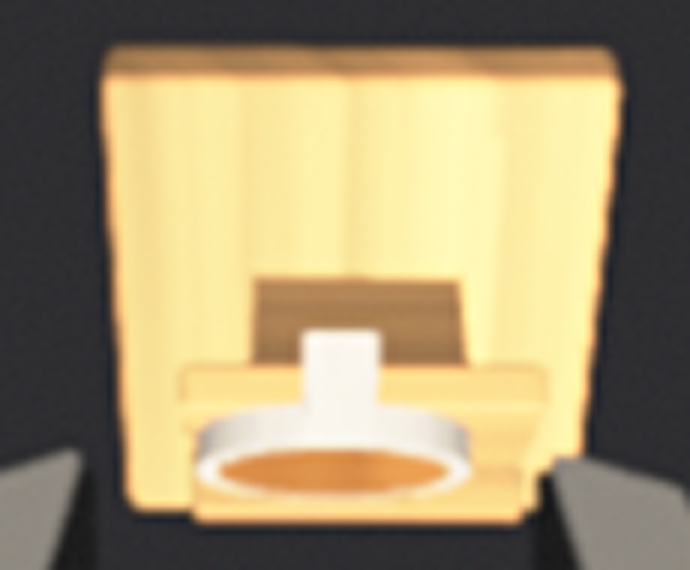

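The handle end is at (327,213) and the disc centre at (325,233), so the tag lines up with the fingers. I'll go down and grasp it.

>>> servo_tool(series=[[0.1,0.28,1.5,0,0,0.016],[0.1,0.28,3,0,0,0.016],[0.1,0.28,4.5,0,0,0.016],[0.1,0.28,5.5,0,0,0.016],[0.1,0.28,6.4,0,0,0.016],[0.1,0.28,6.4,0,0,0.016],[0.1,0.28,6.4,0,0,0.016],[0.1,0.28,6.4,0,0,0.016],[0.1,0.28,6.4,0,0,0.016],[0.1,0.28,6.4,0,0,0.016]])

```text
clock: 3.58
eef_pos: [604.3, -167.0, 50.7]
eef_rot: [3.133, 0.394, 0.245]
wrist_force: [0.2, 0.8, -0.6]
finger_gap: 40.3
```

```bash
python3 - <<'E'
from h import *
plan([604,-167.3,51.7],.245,-.4)
snap('wrist','w3');snap('side','s3')
a=load('w3')[2][170:290,260:385];b=load('s3')[2][220:320,300:400]
z=lambda i,w:cv2.resize(i,(w,400),interpolation=cv2.INTER_CUBIC)
cv2.imwrite('pics/w3z.png',np.hstack([z(a,400),z(b,400)])[:,:,::-1])
E
```

```text
plan [-0.07, 0.02, -0.08] [0.008, -0.006, 0.0] t=3.6 [-0.25  0.84  1.11 -0.19  1.54  1.12]
```

View pics/w3z.png

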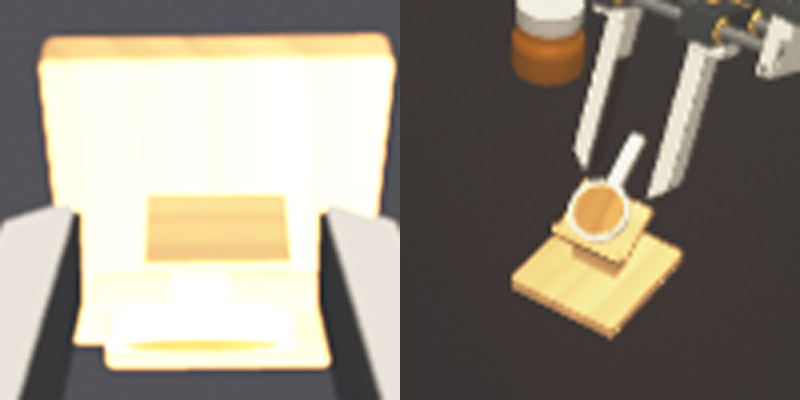

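The handle sits centred between the fingers. Closing now.

>>> servo_tool(series=[[0,0,0,0,0,0],[0,0,0,0,0,0],[0,0,0,0,0,0],[0,0,0,0,0,0],[0,0,0,0,0,0],[0,0,0,0,0,0],[0,0,0,0,0,0],[0,0,0,0,0,0],[0,0,0,0,0,0],[0,0,0,0,0,0]], gripper=0, grip_force=30)

```text
clock: 4.52
eef_pos: [603.8, -167.0, 50.1]
eef_rot: [3.134, 0.395, 0.245]
wrist_force: [0.5, -0.1, 0.2]
finger_gap: 7.2
```

```bash
python3 - <<'E'
from h import *
print(read_state()['finger_gap'],read_state()['wrist_force'],read_state()['eef_pos'])
snap('wrist','w4');snap('side','s4')
a=load('w4')[2][170:290,260:385];b=load('s4')[2][220:320,300:400]
z=lambda i,w:cv2.resize(i,(w,400),interpolation=cv2.INTER_CUBIC)
cv2.imwrite('pics/w4z.png',np.hstack([z(a,400),z(b,400)])[:,:,::-1])
E
```

```text
7.207906180624223 [ 0.4526158  -0.11821031  0.18537789] [ 603.8364509  -167.03485462   50.11851671]
```

View pics/w4z.png

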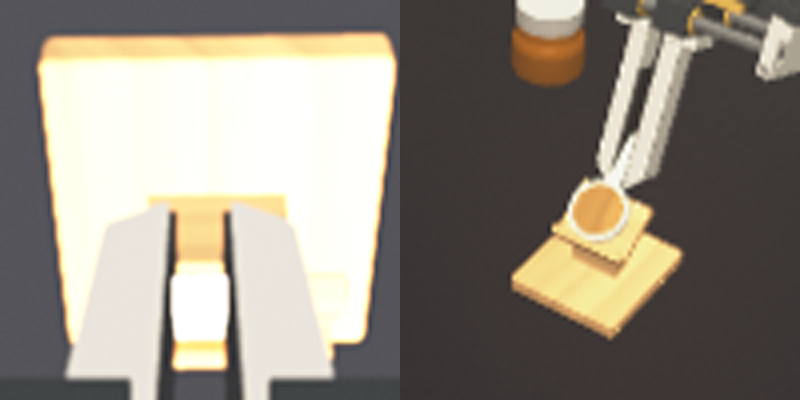

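Tag gripped at 7.2 mm. I'll lift it vertically and plan the trip to the deck.

>>> servo_tool(series=[[-0.8,0,-1.8,0,0,0],[-1.6,0,-3.7,0,0,0],[-2.7,0,-6.4,0,0,0],[-3.9,0,-9.2,0,0,0],[-5,0,-12,0,0,0],[-5,0,-12,0,0,0],[-5,0,-12,0,0,0],[-5,0,-12,0,0,0],[-5,0,-12,0,0,0],[-5,0,-12,0,0,0]])

```text
clock: 5.45
eef_pos: [603.3, -166.1, 178.7]
eef_rot: [3.135, 0.397, 0.246]
wrist_force: [0.7, 0.2, -1.1]
finger_gap: 7.5
```

```bash
python3 - <<'E'
from h import *
print(read_state()['finger_gap'],read_state()['eef_pos'])
plan([546,218,354],-.269,.56)
snap('side','s5')
b=load('s5')[2][150:320,280:450]
cv2.imwrite('pics/s5z.png',cv2.resize(b,(500,500),interpolation=cv2.INTER_CUBIC)[:,:,::-1])
E
```

```text
7.518461009008444 [ 603.25095761 -166.06370685  178.69627573]
plan [-3.29, -38.53, -17.88] [-0.038, 0.933, 0.536] t=5.5 [-0.25  0.73  1.   -0.19  1.76  1.07]
```

View pics/s5z.png

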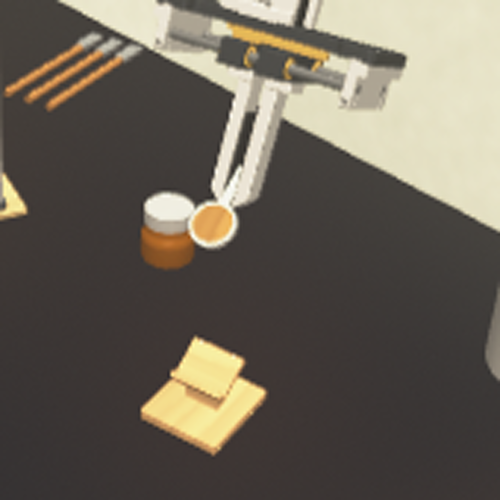

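The tag is lifted clear with its face still up.

>>> servo_tool(series=[[-3.3,-38.5,-17.9,-0.04,0.93,0.54],[-3.3,-38.5,-17.9,-0.04,0.93,0.54],[-3.3,-38.5,-17.9,-0.04,0.93,0.54],[-3.3,-38.5,-17.9,-0.04,0.93,0.54],[-3.3,-38.5,-17.9,-0.04,0.93,0.54],[-3.3,-38.5,-17.9,-0.04,0.93,0.54],[-3.3,-38.5,-17.9,-0.04,0.93,0.54],[-3.3,-38.5,-17.9,-0.04,0.93,0.54],[-3.3,-38.5,-17.9,-0.04,0.93,0.54],[-3.3,-38.5,-17.9,-0.04,0.93,0.54]])

```text
clock: 6.33
eef_pos: [546.0, 206.7, 349.6]
eef_rot: [3.141, -0.564, -0.275]
wrist_force: [0.5, -0.9, 0.5]
finger_gap: 7.7
```

```bash
python3 - <<'E'
from h import *
print(read_state()['finger_gap'],read_state()['eef_pos'])
plan([546,218,354],-.269,.56)
snap('wrist','w6')
E
```

```text
7.732014179286785 [545.99511255 206.71015663 349.6235349 ]
plan [-0.02, -1.09, -0.53] [0.004, -0.004, -0.005] t=6.3 [ 0.47  0.07  1.56 -0.42  1.11  2.42]
```

View pics/w6.png

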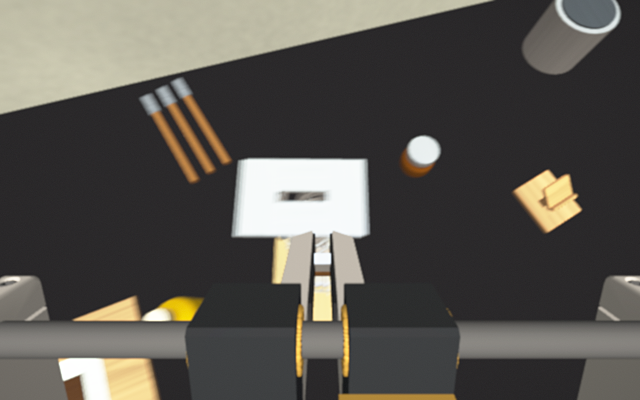

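The slot shows clearly at (303,196), and the deck's edges run parallel to the picture. I'll hold a few rows to settle, then measure.

>>> servo_tool(series=[[0,-0.5,0,0,0,0],[0,-0.5,0,0,0,0],[0,-0.5,0,0,0,0],[0,-0.5,0,0,0,0],[0,-0.5,0,0,0,0],[0,-0.5,0,0,0,0],[0,-0.5,0,0,0,0],[0,-0.5,0,0,0,0],[0,-0.5,0,0,0,0],[0,-0.5,0,0,0,0]])

```text
clock: 7.22
eef_pos: [549.3, 209.8, 349.5]
eef_rot: [3.139, -0.56, -0.272]
wrist_force: [0.2, -0.4, -0.1]
finger_gap: 7.7
```

```bash
python3 - <<'E'
from h import *
s=read_state();print(s['eef_pos'],s['eef_rot'],s['joints'].round(2))
snap('wrist','w7');snap('side','s7');snap('top','t7')
px=load('w7')[2]
g=px.max(2).astype(int)
m=((g>170)&(px.ptp(2)<40) if hasattr(px,'ptp') else (g>170)&(np.ptp(px,axis=2)<40)).astype(np.uint8);m[:120]=0;m[240:]=0;m[:,:200]=0;m[:,420:]=0
cs=max(cv2.findContours(m,cv2.RETR_EXTERNAL,1)[0],key=cv2.contourArea)
b=cv2.boxPoints(cv2.minAreaRect(cs)).round(1);print(b.tolist())
W=np.array([onz('w7',u,v,270)[:2] for u,v in cv2.approxPolyDP(cs,8,True)[:,0]]);print(cv2.approxPolyDP(cs,8,True)[:,0].tolist(),W.round(1).tolist())
d=np.zeros_like(m);cv2.drawContours(d,[cs],-1,1,-1);d=cv2.erode(d,np.ones((9,9)))
sl=(d>0)&(g<150);ys,xs=np.where(sl);r=cv2.minAreaRect(np.array([xs,ys]).T.astype(np.float32));print('slot',r,len(xs))
bp=cv2.boxPoints(r);print(np.array([onz('w7',u,v,270)[:2] for u,v in bp]).round(1).tolist(),onz('w7',*r[0],270))
def z(i,w=400,h=300):return cv2.resize(i,(w,h),interpolation=cv2.INTER_CUBIC)
a=px[150:300,220:420];S=load('s7')[2][90:165,215:315]
cv2.imwrite('pics/z7.png',np.hstack([z(a),z(S)])[:,:,::-1])
E
```

```text
[549.29871134 209.75099183 349.45617903] [ 3.13851954 -0.55993848 -0.27190689] [ 0.47  0.08  1.54 -0.41  1.12  2.42]
[[246.0, 160.0], [374.0, 160.0], [374.0, 239.0], [246.0, 239.0]]
[[252, 160], [246, 235], [374, 236], [371, 161]] [[648.5, 243.1], [587.0, 261.3], [559.0, 164.3], [620.6, 146.7]]
slot ((310.9999694824219, 196.49998474121094), (47.99999237060547, 8.999998092651367), -0.0) 378
[[605.5, 223.4], [613.0, 221.5], [602.4, 183.6], [595.0, 185.8]] [603.94743653 203.59347773 270.        ]
```

View pics/z7.png

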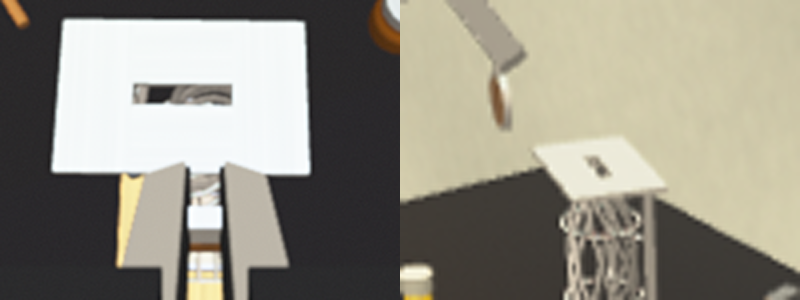

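```bash
python3 - <<'E'
from h import *
s=read_state();M=T(s);g=M[:3,3]-18.8*M[:3,2]
# tag axis in tool frame assuming pick angles: tag x elev 35 at out -.395
for k in(0,.1,-.1):
    a=.6109+.395+k; # angle from tool x towards -z
    u=M[:3,0]*np.cos(a)-M[:3,2]*np.sin(a); n=-(M[:3,0]*np.sin(a)+M[:3,2]*np.cos(a))
    c=g-42*u
    f=lambda p:(np.array(proj('s7',p))-[215,90])*4
    print('k',k,'elev',np.degrees(np.arcsin(u[2])).round(1),'c',c.round(1),'n',n.round(2),'end',f(g+8*u).round(),'c',f(c).round(),'bot',f(c-18*u).round(),'face',f(c+2.5*n).round(),'neck',f(c+18*u).round())
S=load('s7')[2][95:140,225:265]
cv2.imwrite('pics/z7b.png',cv2.resize(S,(640,720)[:2] if 0 else (533,600),interpolation=cv2.INTER_CUBIC)[:,:,::-1])
A=load('t7')[2][170:240,190:260]
cv2.imwrite('pics/z7c.png',cv2.resize(A,(560,560),interpolation=cv2.INTER_CUBIC)[:,:,::-1])
slot=np.array([603.9,203.6,270]);print('slot in tool',M[:3,:3].T@(slot-M[:3,3]))
E
```

```text
k 0 elev 89.7 c [539.4 212.5 323.4] n [-0.96  0.27  0.  ] end [93. 25.] c [ 99. 103.] bot [101. 130.] face [ 95. 103.] neck [97. 75.]
k 0.1 elev 84.6 c [543.5 211.4 323.6] n [-0.96  0.27 -0.09] end [92. 25.] c [105. 102.] bot [110. 128.] face [101. 102.] neck [100.  74.]
k -0.1 elev 84.0 c [535.4 213.7 323.6] n [-0.96  0.27  0.1 ] end [94. 25.] c [ 92. 103.] bot [ 91. 130.] face [ 88. 103.] neck [93. 75.]
slot in tool [ 3.80594096 -8.92629395 96.1405462 ]
```

View pics/z7b.png

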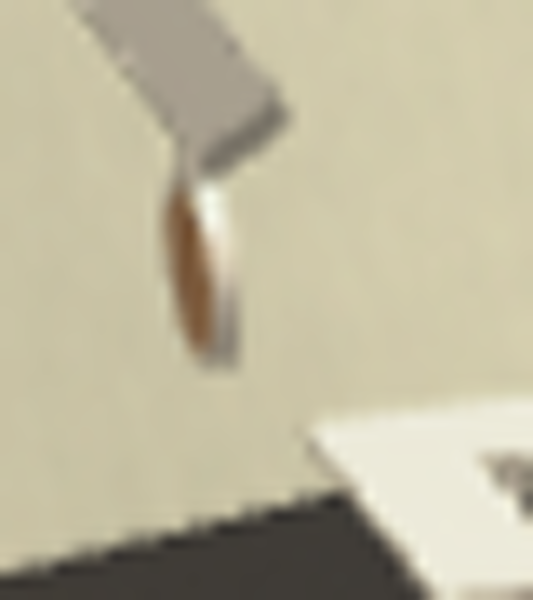

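View pics/z7c.png

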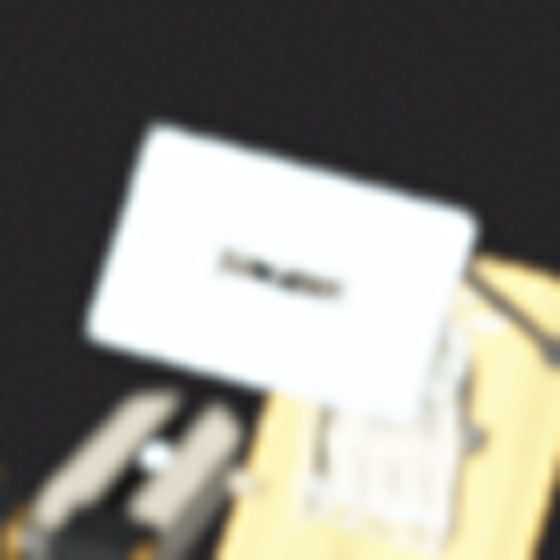

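```bash
python3 - <<'E'
from h import *
s=read_state();M=T(s);g=M[:3,3]-18.8*M[:3,2];e=g+[0,0,8]
print('g',g,'end pred px w,t',proj('w7',e),proj('t7',e))
print('top end meas',onz('t7',190+157/8-.5,170+453/8-.5,e[2]))
A=load('w7')[2][225:285,290:360]
cv2.imwrite('pics/z7d.png',cv2.resize(A,(700,600),interpolation=cv2.INTER_CUBIC)[:,:,::-1])
# slot in top
px=load('t7')[2].max(2).astype(int)
ys,xs=np.where(px[198:212,212:238]<200);w=255-px[198:212,212:238][ys,xs];u,v=(xs*w).sum()/w.sum()+212,(ys*w).sum()/w.sum()+198
print('slot top',u,v,onz('t7',u,v,269))
sx=load('s7')[2].max(2).astype(int)
print(proj('s7',[604,203.6,269]),np.array([598,155])/4) 
E
```

```text
g [539.66958029 212.59669053 365.38870906] end pred px w,t (np.float64(321.85698717897014), np.float64(259.8052663532116)) (np.float64(208.70319524180664), np.float64(226.84300081500658))
top end meas [541.21351205 211.73318993 373.38870906]
slot top 224.65429958391124 204.1633148404993 [603.49724727 202.26940314 269.        ]
(np.float64(264.06168465657106), np.float64(131.5215550345177)) [149.5   38.75]
```

View pics/z7d.png

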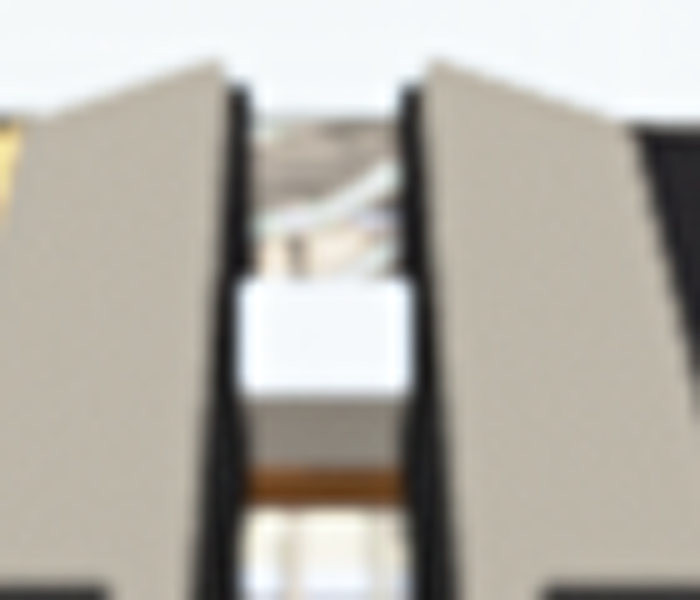

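Handle end seen at (322,258), against a prediction of (322,260). The slot is at about (603.8,203). I'll move to just above it with the tilt trimmed.

```bash
python3 - <<'E'
from h import *
plan([612.3,200.6,328.7],-.275,.52)
E
```

```text
plan [4.25, -0.82, 5.11] [0.001, -0.04, 0.003] t=7.4 [ 0.47  0.08  1.54 -0.41  1.12  2.42]
```

>>> servo_tool(series=[[1.5,-0.3,1.7,0,-0.02,0],[2.9,-0.6,3.4,0,-0.04,0],[4.25,-0.8,5.1,0,-0.04,0],[4.25,-0.8,5.1,0,-0.04,0],[4.25,-0.8,5.1,0,-0.04,0],[4.25,-0.8,5.1,0,-0.04,0],[4.25,-0.8,5.1,0,-0.04,0],[4.25,-0.8,5.1,0,-0.04,0],[4.25,-0.8,5.1,0,-0.04,0],[4.25,-0.8,5.1,0,-0.04,0]])

```text
clock: 8.2
eef_pos: [611.9, 200.6, 329.2]
eef_rot: [3.139, -0.52, -0.272]
wrist_force: [0.1, -0.6, -0.6]
finger_gap: 7.7
```

```bash
python3 - <<'E'
from h import *
s=read_state();print(s['eef_pos'],s['eef_rot'],s['joints'].round(2))
plan([612.3,200.6,328.7],-.275,.52)
snap('wrist','w8');snap('side','s8')
def z(i,w=400,h=500):return cv2.resize(i,(w,h),interpolation=cv2.INTER_CUBIC)
a=load('w8')[2][140:300,256:384];S=load('s8')[2][80:160,232:296]
cv2.imwrite('pics/z8.png',np.hstack([z(a),z(S)])[:,:,::-1])
E
```

```text
[611.92345039 200.63855228 329.23153113] [ 3.13900424 -0.52041206 -0.2717897 ] [ 0.39  0.22  1.42 -0.35  1.11  2.33]
plan [0.01, -0.01, 0.06] [0.001, -0.0, 0.003] t=8.2 [ 0.39  0.22  1.42 -0.35  1.11  2.33]
```

View pics/z8.png

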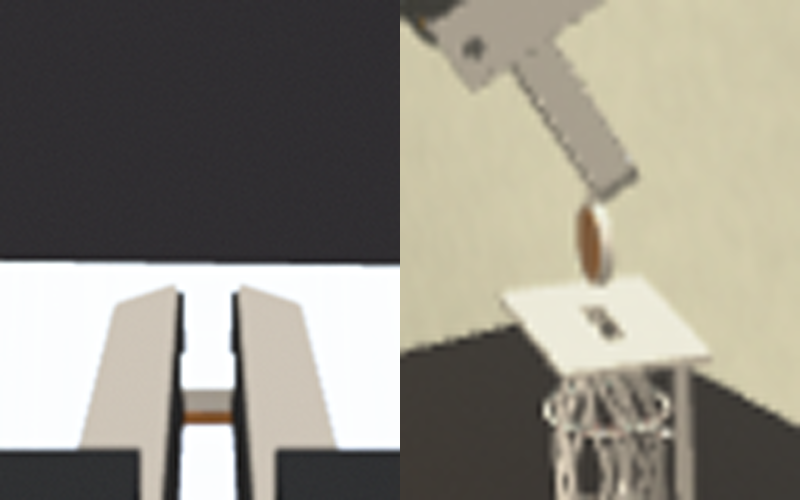

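```bash
python3 - <<'E'
from h import *
s=read_state();M=T(s);g=M[:3,3]-18.8*M[:3,2]
f=lambda p:((np.array(proj('s8',p))-[232,80]+.5)*6.25).round(1)
print(g,'bot',f(g-[0,0,60]),'c',f(g-[0,0,42]),'deck under',f([g[0],g[1],270]),'slot',f([603.8,203,270]))
h=np.array([np.cos(-.272),np.sin(-.272),0]);l=np.array([-h[1],h[0],0]);c=np.array([603.8,203,270])
print([f(c+a*4.75*h+b*20.5*l).tolist() for a,b in((1,1),(1,-1),(-1,-1),(-1,1))])
S=load('s8')[2][105:142,250:287];cv2.imwrite('pics/z8b.png',cv2.resize(S,(592,592),interpolation=cv2.INTER_CUBIC)[:,:,::-1])
f=lambda p:((np.array(proj('s8',p))-[250,105]+.5)*16).round(0)
print('16x bot',f(g-[0,0,60]),'c',f(g-[0,0,42]),'slot',f(c))
E
```

```text
[603.05354631 203.13404699 345.33496799] bot [200.4 289.5] c [198.4 248.8] deck under [202.1 323.7] slot [203.8 323.4]
[[200.0, 306.3], [229.3, 338.2], [207.7, 341.1], [178.9, 309.0]]
16x bot [225. 341.] c [220. 237.] slot [234. 428.]
```

View pics/z8b.png

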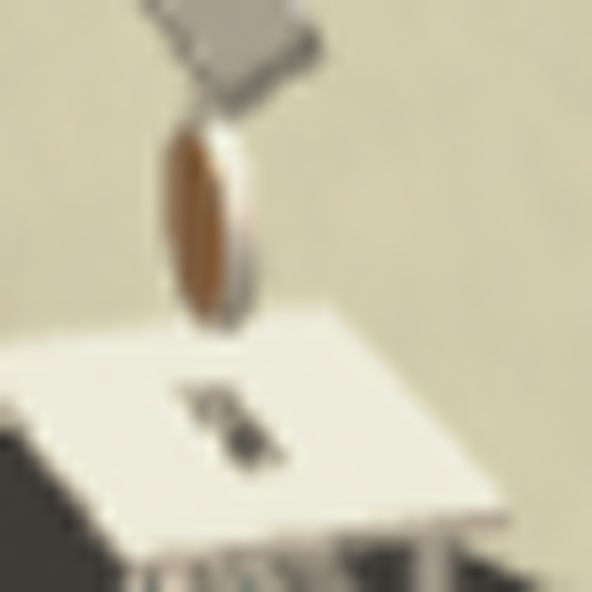

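The side view shows the disc bottom at (222,332) and the slot at (232,425) in the enlargement, so the disc is about 1 mm short in x. I'll nudge it forward and feel gently into the slot.

>>> servo_tool(series=[[0.06,0,0.04,0,0,0],[-0.14,0,0.39,0,0,0],[-0.34,0,0.73,0,0,0],[-0.54,0,1.08,0,0,0],[-0.64,0,1.25,0,0,0],[-0.74,0,1.43,0,0,0],[-0.84,0,1.6,0,0,0],[-0.94,0,1.77,0,0,0],[-0.94,0,1.77,0,0,0],[-0.94,0,1.77,0,0,0]])

```text
clock: 9.13
eef_pos: [612.8, 200.2, 308.7]
eef_rot: [3.139, -0.52, -0.272]
wrist_force: [0.1, -0.6, 0.1]
finger_gap: 7.5
```

```bash
python3 - <<'E'
from h import *
s=read_state();M=T(s);g=M[:3,3]-18.8*M[:3,2];print(g,s['wrist_force'],s['moment'])
snap('side','s9')
S=load('s9')[2][105:142,250:287];cv2.imwrite('pics/z9.png',cv2.resize(S,(592,592),interpolation=cv2.INTER_CUBIC)[:,:,::-1])
E
```

```text
[603.79683057 202.81249647 325.03709065] [ 0.12262713 -0.58609459  0.10178485] [ 0.08656204  0.37374719 -0.00126643]
```

View pics/z9.png

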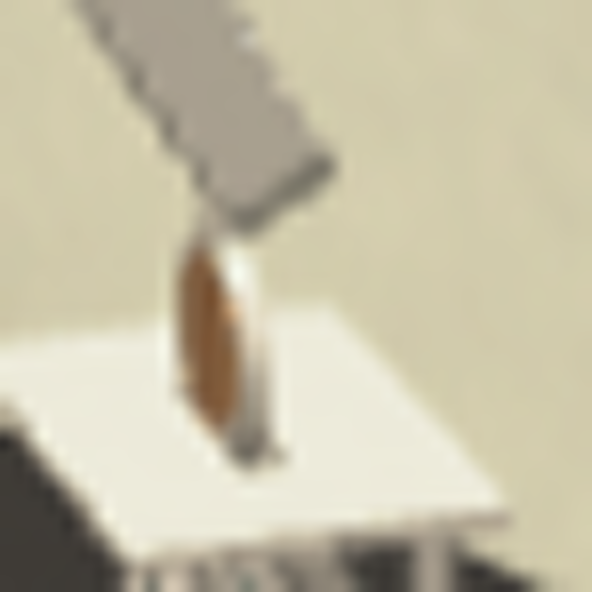

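No contact force, and the disc's lower edge is in the slot. I'll go deeper.

>>> servo_tool(series=[[-0.1,0,0.17,0,0,0],[-0.2,0,0.35,0,0,0],[-0.3,0,0.52,0,0,0],[-0.4,0,0.7,0,0,0],[-0.5,0,0.87,0,0,0],[-0.6,0,1.04,0,0,0],[-0.7,0,1.22,0,0,0],[-0.75,0,1.3,0,0,0],[-0.75,0,1.3,0,0,0],[-0.75,0,1.3,0,0,0]])

```text
clock: 10.02
eef_pos: [612.7, 200.2, 293.8]
eef_rot: [3.139, -0.52, -0.272]
wrist_force: [0.9, 0.6, 1.3]
finger_gap: 6.9
```

```bash
python3 - <<'E'
from h import *
s=read_state();M=T(s);g=M[:3,3]-18.8*M[:3,2];print(g,s['wrist_force'],s['moment'])
snap('side','s10')
S=load('s10')[2][105:142,250:287];cv2.imwrite('pics/z10.png',cv2.resize(S,(592,592),interpolation=cv2.INTER_CUBIC)[:,:,::-1])
E
```

```text
[603.74812774 202.79340202 310.09308785] [0.93467759 0.55785576 1.28473435] [8.63424343e-05 3.49604442e-01 2.55394758e-02]
```

View pics/z10.png

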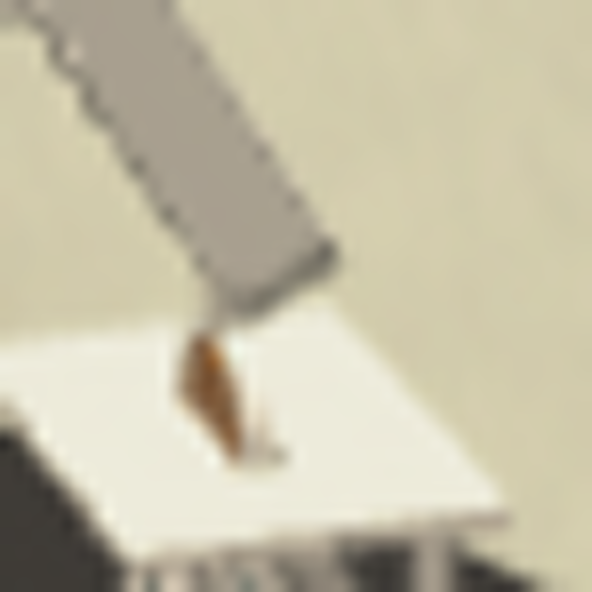

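The disc is half in with its brown face toward −x and only light force. Letting go.

>>> servo_tool(series=[[0,0,0,0,0,0],[0,0,0,0,0,0],[0,0,0,0,0,0],[0,0,0,0,0,0],[0,0,0,0,0,0],[0,0,0,0,0,0],[0,0,0,0,0,0],[0,0,0,0,0,0],[0,0,0,0,0,0],[0,0,0,0,0,0]], gripper=3.5)

```text
clock: 10.9
eef_pos: [612.7, 200.2, 293.7]
eef_rot: [3.139, -0.52, -0.272]
wrist_force: [-0.8, 0.1, -0.7]
finger_gap: 35.2
```

```bash
python3 - <<'E'
from h import *
s=read_state();print(s['finger_gap'],s['wrist_force'])
snap('side','s11');snap('wrist','w11')
S=load('s11')[2][100:240,205:305];W=load('w11')[2][130:330,240:400]
cv2.imwrite('pics/z11.png',np.hstack([cv2.resize(S,(420,588),interpolation=cv2.INTER_CUBIC),cv2.resize(W,(380,588))])[:,:,::-1])
E
```

```text
35.19380561053179 [-0.83117965  0.06012842 -0.6640081 ]
```

View pics/z11.png

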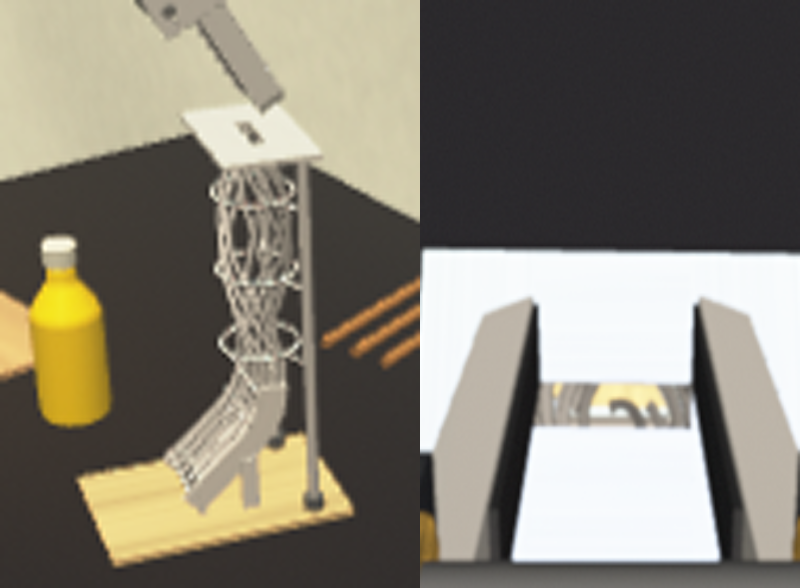

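The slot is empty, so the tag has gone through. I'll rise clear and look at the slide from the front.

>>> servo_tool(series=[[1,0,-1.7,0,0,0],[2,0,-3.5,0,0,0],[3,0,-5.2,0,0,0],[3.5,0,-6,0,0,0],[1,0,-8,0,0,0],[-2,0,-10,0,0,0],[-5,0,-12,0,0,0.1],[-8,0,-13,0,0,0.1],[-8,0,-13,0,0,0.1],[-8,0,-13,0,0,0.1]])

```text
clock: 11.83
eef_pos: [487.0, 230.7, 370.0]
eef_rot: [-3.087, -0.511, -0.375]
wrist_force: [-0.2, 0.8, -0.2]
finger_gap: 35.2
```

```bash
python3 - <<'E'
from h import *
s=read_state();print(s['eef_pos'],s['eef_rot'])
plan([495,225,230],-.2,.52)
snap('wrist','w12');snap('top','t12');snap('side','s12')
A=load('t12')[2][165:275,190:300]
cv2.imwrite('pics/z12.png',np.hstack([cv2.resize(A,(400,400),interpolation=cv2.INTER_CUBIC),cv2.resize(load('w12')[2][:,120:520],(400,400))])[:,:,::-1])
E
```

```text
[486.96985239 230.74884876 370.03178306] [-3.08724453 -0.5110094  -0.37506166]
plan [-6.01, 0.93, 12.65] [0.032, 0.005, -0.152] t=11.8 [ 0.56 -0.01  1.57 -0.39  1.23  2.55]
```

View pics/z12.png

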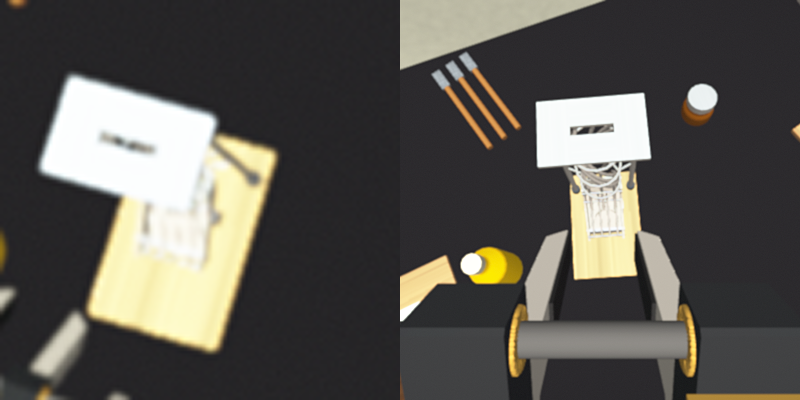

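Joint 6 reads 2.55, right at its limit, because I turned the wrong way about z. I'll back off it now while going lower for the view.

>>> servo_tool(series=[[-1,0,2,0.03,0,-0.08],[-2,0.2,4,0.03,0,-0.16],[-3,0.4,6,0.03,0,-0.22],[-4,0.6,8,0.03,0,-0.28],[-5,0.8,10,0.03,0,-0.28],[-6,0.9,12,0.03,0,-0.28],[-6,0.9,12,0.03,0,-0.28],[-6,0.9,12,0.03,0,-0.28],[-6,0.9,12,0.03,0,-0.28],[-6,0.9,12,0.03,0,-0.28]], gripper=9)

```text
clock: 12.82
eef_pos: [493.3, 225.9, 237.1]
eef_rot: [3.069, -0.509, -0.056]
wrist_force: [0.1, -0.2, -1.0]
finger_gap: 90.1
```

```bash
python3 - <<'E'
from h import *
s=read_state();print(s['eef_pos'],s['eef_rot'],s['joints'].round(3),s['wrist_force'])
snap('wrist','w13')
o=np.array([604,203.,0]);cx=o-45*np.array([np.cos(.272),-np.sin(.272),0])+[0,0,30];u,v=proj('w13',cx);print(cx,u,v)
u,v=int(u),int(v);a=load('w13')[2][max(0,v-60):v+60,u-80:u+80]
cv2.imwrite('pics/z13.png',cv2.resize(a,(800,int(a.shape[0]*5)),interpolation=cv2.INTER_CUBIC)[:,:,::-1])
E
```

```text
[493.25480105 225.87457866 237.08409654] [ 3.06920311 -0.50941538 -0.05582646] [ 0.526  0.06   1.812 -0.426  0.916  2.372] [ 0.13237909 -0.22428402 -1.01339649]
[560.65440222 215.08962997  30.        ] 314.8640186589027 208.67711848515495
```

View pics/z13.png

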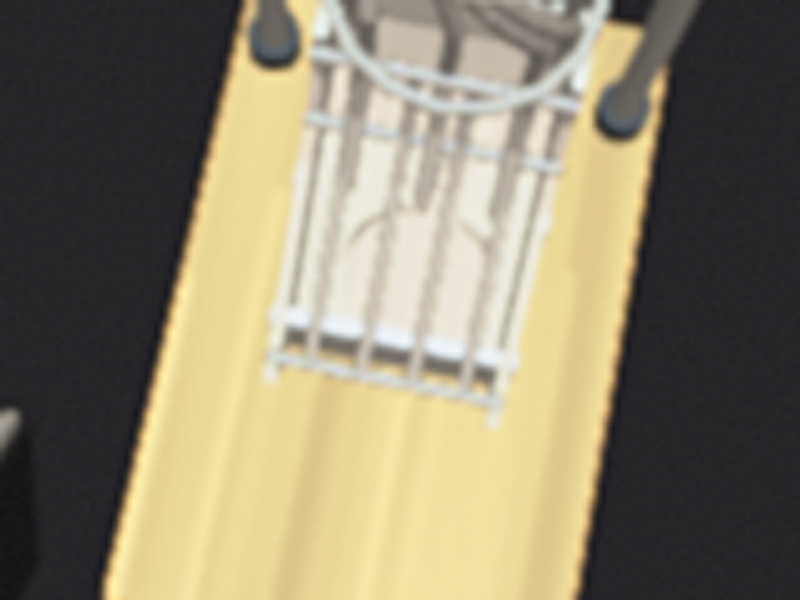

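A disc-shaped outline in bare metal shows at about (420,270) in the enlargement, with no brown. I'll boost the contrast and compare with the picture taken before the drop.

```bash
python3 - <<'E'
from h import *
px=load('w13')[2];u,v=314,208
a=px[v-40:v+40,u-50:u+50]
g=cv2.createCLAHE(6,(4,4)).apply(cv2.cvtColor(cv2.resize(a,(700,560),interpolation=cv2.INTER_CUBIC),cv2.COLOR_RGB2GRAY))
cv2.imwrite('pics/z13b.png',g)
h=cv2.cvtColor(px,cv2.COLOR_RGB2HSV)[v-40:v+40,u-30:u+20];print('brown px',((h[...,1]>110)&(h[...,2]<210)&(h[...,2]>60)).sum())
# predicted outlines: disc at catch, slope 42
f=lambda p:((np.array(proj('w13',p))-[u-50,v-40]+.5)*7).round(0)
d=np.array([np.cos(.272),-np.sin(.272),0])
up=d*np.cos(.733)+[0,0,np.sin(.733)]
c=np.array([604,203.,30])-45*d
l=np.array([d[1],-d[0],0])
print('c',f(c),'up18',f(c+18*up),'end',f(c+50*up),'low',f(c-18*up),f(c+18*l),f(c-18*l))
# other bystanders before/after in top view
A=load('top0')[2].astype(int);B=load('t12')[2].astype(int)
for n,(x0,x1,y0,y1) in dict(jar=(295,325,170,200),cut=(435,475,200,260),bottle=(155,195,215,250)).items():print(n,np.abs(A-B)[y0:y1,x0:x1].max())
E
```

```text
brown px 0
c [360. 288.] up18 [378. 194.] end [412.  18.] low [342. 378.] [465. 308.] [254. 268.]
jar 4
cut 4
bottle 179
```

View pics/z13b.png

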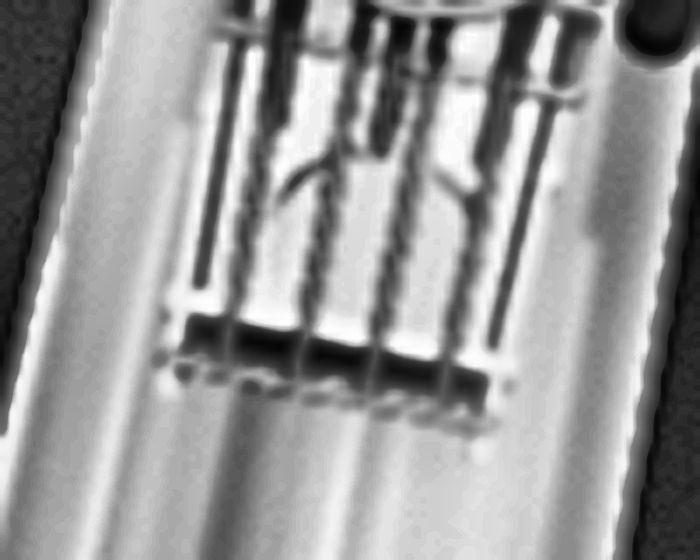

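The disc's upper rim arcs at about (365,160), near the predicted position, the surface is bare metal, and there are no brown pixels. The bottle's high image difference may just be the gripper covering it. I'll retreat and check again.

>>> servo_tool(series=[[0,0,-2,0,0,-0.1],[0,0,-4,0,0,-0.2],[0,0,-7,0,0,-0.3],[0,0,-10,0,0,-0.4],[-2,0,-13,0,0,-0.4],[-4,0,-15,0,0,-0.4],[-6,0,-17,0,0,-0.4],[-6,0,-17,0,0,-0.4],[-6,0,-17,0,0,-0.4],[-6,0,-17,0,0,-0.4]])

```text
clock: 13.7
eef_pos: [358.9, 245.6, 354.9]
eef_rot: [2.864, -0.437, 0.388]
wrist_force: [-0.8, 0.6, -1.0]
finger_gap: 90.1
```

```bash
python3 - <<'E'
from h import *
s=read_state();print(s['eef_pos'],s['joints'].round(3),s['qd'].round(2))
snap('top','t14');snap('side','s14')
A=load('top0')[2];B=load('t14')[2];C=load('side0')[2];D=load('s14')[2]
for n,(x0,x1,y0,y1) in dict(jar=(295,325,170,200),cut=(435,475,200,260),bottle=(155,195,215,250)).items():print(n,np.abs(A.astype(int)-B)[y0:y1,x0:x1].max())
print('side bottle',np.abs(C.astype(int)-D)[150:205,208:236].max())
z=lambda i:cv2.resize(i,(300,300),interpolation=cv2.INTER_CUBIC)
f=lambda i:z(i[205:245,220:260]);k=lambda i:z(i[185:230,240:285])
cv2.imwrite('pics/z14.png',np.vstack([np.hstack([f(A),f(B)]),np.hstack([k(C),k(D)])])[:,:,::-1])
cv2.imwrite('pics/t14.png',B[:,:,::-1])
E
```

```text
[358.94642666 245.62884415 354.88191312] [ 0.769 -0.221  1.8   -0.437  1.284  2.08 ] [-0.02  0.02  0.   -0.   -0.    0.  ]
jar 4
cut 4
bottle 4
side bottle 3
```

View pics/z14.png

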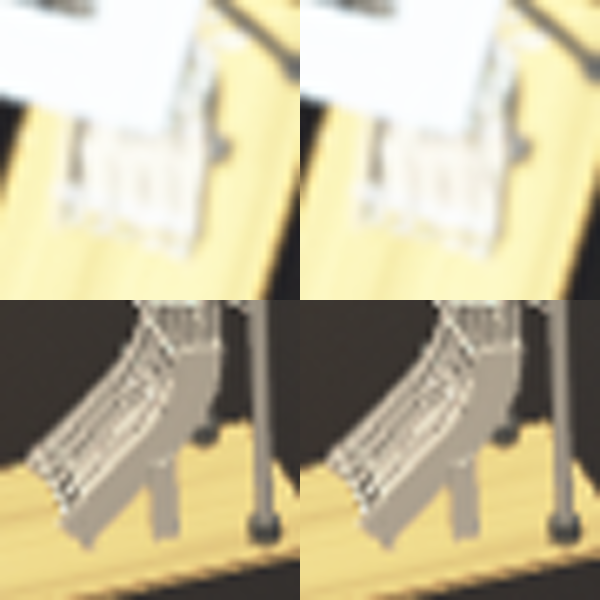

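View pics/t14.png

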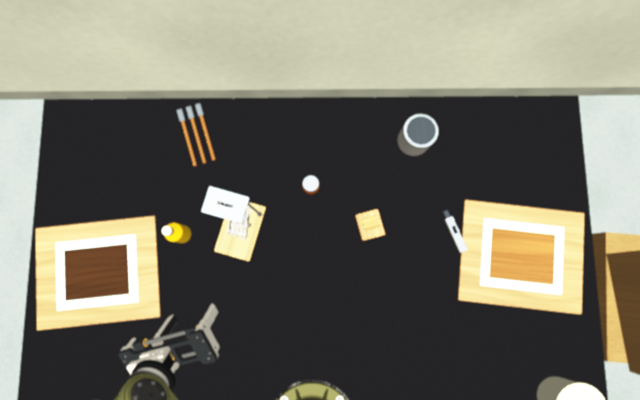

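The bystanders haven't moved. The tag is the same colour as the slide, so I'll check by difference images where it lies and that it isn't stuck in the guide.

```bash
python3 - <<'E'
from h import *
for a,b,(x0,x1,y0,y1) in(('top0','t14',(195,275,180,265)),('side0','s14',(220,300,120,235))):
    d=np.abs(load(a)[2].astype(int)-load(b)[2]).max(2)[y0:y1,x0:x1]
    ys,xs=np.where(d>12);print(a,d.max(),len(xs),xs.mean()+x0,ys.mean()+y0,(xs.min()+x0,xs.max()+x0,ys.min()+y0,ys.max()+y0))
d=np.array([np.cos(.272),-np.sin(.272),0]);c=np.array([604,203.,30])-45*d;up=d*np.cos(.733)+[0,0,np.sin(.733)]
for n in('t14','s14'):print(n,'c',proj(n,c),'end',proj(n,c+50*up),'midguide',proj(n,[604,203,180]))
plan([470,236,170],-.05,.62)
plan([470,236,170],-.05,.4)
E
```

```text
top0 21 10 244.2 226.6 (np.int64(242), np.int64(246), np.int64(223), np.int64(229))<stdin>:4: RuntimeWarning: Mean of empty slice.
  ret = ret.dtype.type(ret / rcount)
Traceback (most recent call last):
ValueError: zero-size array to reduction operation minimum which has no identity
```

```bash
python3 - <<'E'
from h import *
d=np.array([np.cos(.272),-np.sin(.272),0]);c=np.array([604,203.,30])-45*d;up=d*np.cos(.733)+[0,0,np.sin(.733)]
for n in('t14','s14'):print(n,'c',proj(n,c),'end',proj(n,c+50*up))
D=np.abs(load('side0')[2].astype(int)-load('s14')[2]).max(2)[120:235,220:300];print(D.max(),np.argwhere(D>5)[:,::-1].mean(0)+[220,120],(D>5).sum())
plan([470,236,120],-.05,.52)
E
```

```text
t14 c (np.float64(237.36005190854158), np.float64(229.6926801776433)) end (np.float64(238.9062164658629), np.float64(216.41177343441743))
s14 c (np.float64(253.19376700085135), np.float64(210.94437207783457)) end (np.float64(264.88038506824483), np.float64(198.64594309019313))
5 [nan nan] 0
plan [-0.91, -2.12, 25.83] [0.073, 0.028, 0.396] t=13.8 [ 0.77 -0.22  1.8  -0.44  1.28  2.08]<stdin>:4: RuntimeWarning: Mean of empty slice.
  ret = um.true_divide(
```

>>> servo_tool(series=[[-0.2,-0.4,3.5,0,0,0.05],[-0.3,-0.8,7,0.02,0,0.1],[-0.5,-1.2,11,0.04,0.01,0.15],[-0.6,-1.6,15,0.06,0.02,0.2],[-0.8,-2,19,0.07,0.03,0.22],[-0.9,-2.1,22,0.07,0.03,0.22],[-0.9,-2.1,25,0.07,0.03,0.22],[-0.9,-2.1,25,0.07,0.03,0.22],[-0.9,-2.1,25,0.07,0.03,0.22],[-0.9,-2.1,25,0.07,0.03,0.22]])

```text
clock: 14.63
eef_pos: [466.0, 237.1, 128.7]
eef_rot: [3.042, -0.508, 0.151]
wrist_force: [0.6, -0.4, 0.3]
finger_gap: 90.0
```

```bash
python3 - <<'E'
from h import *
s=read_state();print(s['eef_pos'],s['joints'].round(3))
snap('wrist','w15')
d=np.array([np.cos(.272),-np.sin(.272),0]);c=np.array([604,203.,30])-45*d
u,v=np.round(proj('w15',c)).astype(int);print(u,v)
a=load('w15')[2][max(v-75,0):v+55,u-80:u+80];cv2.imwrite('pics/z15.png',cv2.resize(a,None,fx=4.5,fy=4.5,interpolation=cv2.INTER_CUBIC)[:,:,::-1])
E
```

```text
[465.97529823 237.10043248 128.70078092] [ 0.544  0.135  2.01  -0.5    0.616  2.346]
347 157
```

View pics/z15.png

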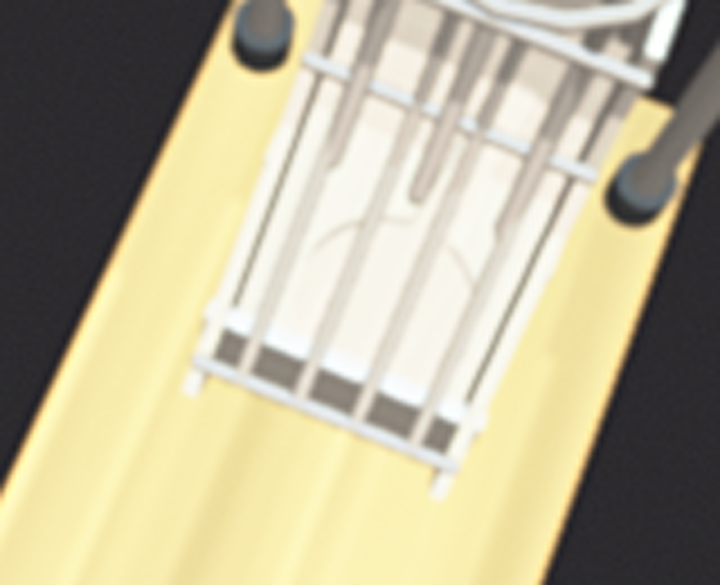

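The close view shows the disc's upper rim arc from (315,240) to (480,285) at the bottom of the slide against the stop. It is bare metal with no brown showing. The robot is touching nothing, so I'll hand in.

```bash
python3 -c "
from cell import sign_off,read_state
print(read_state()['wrist_force'],read_state()['clock']);print(sign_off())"
```

```text
[0.18290212 0.62628    1.03367431] 14.6833
the job is handed in; nothing more can be done
None
```

I picked the tag up by its handle, stood it disc down with the painted face towards the turner's −x, and fed it into the slot at about (604, 203). I let it go with the disc half in, and it fell through the guide. I handed the job in at 14.7 s with the gripper open and clear of everything.

**What the last checks showed:**
- **Tag:** In the last two close views the disc's outline lies at the low end of the slide by the stop, bare metal up, with no brown pixels counted in the first of them. The slot is empty.
- **Bystanders:** The jar, bottle and knife are unchanged between the first and last top pictures.
- **Forces:** The wrist force stayed around 1 N in all the readings I took.

**What was weak or went wrong:**
- **Fixed cameras:** The side view shows no change at the slide, because the cheeks hide the tag, and the top view changes only faintly. The tag's final pose therefore rests on the wrist pictures, where the bare metal barely contrasts with the slide. I did not measure the disc's centre against the 15 mm tolerance, and its rim appeared about 5 pixels from where I predicted.
- **Joint 6:** While backing off after the release I turned the wrong way and joint 6 read 2.55 rad, right at its limit. I backed it off at once, but I only have the rounded reading.

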